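# Line up the jars and hold the camera up for the product photo

### The job

Nudge the three jars on the white photo board up against its wooden ledge so that they stand in an even row, one centred on each grey line. Then press the release button on the foot of the camera column so that the camera pops up, grip the camera and pull it straight up, past the first stop, to the second stop where the column is fully extended. Finish while still gripping the camera and holding it up there for the photo (springs pull it down if it is let go); leave the other goods on the table where they are.

Things in the scene. Friction and masses are not known exactly. Their poses are not given: they have to be found in the camera images.
- photo_board: fixed white board 270 (x) x 200 (y) x 6 mm lying on the table; origin at the centre of its underside, z up. Along its -y edge stands a wooden ledge 12 mm thick whose top is 31 mm above the table and whose inner face is at y = -88 mm. Three thin grey lines run along y at x = -92, 0 and 92 mm. Its place and yaw vary
- mark_0 (a point): point on the photo board's top face where a jar standing against the ledge on mark line 0 (x = -92 mm in the board's frame) has the centre of its underside: on the line, 34 mm in front of the ledge's face
- mark_1 (a point): point on the photo board's top face where a jar standing against the ledge on mark line 1 (x = 0 mm in the board's frame) has the centre of its underside: on the line, 34 mm in front of the ledge's face
- mark_2 (a point): point on the photo board's top face where a jar standing against the ledge on mark line 2 (x = 92 mm in the board's frame) has the centre of its underside: on the line, 34 mm in front of the ledge's face
- jar_a: one of the three jars to be lined up: glass jar of red spread with a black screw lid, round, 68 mm across and 66 mm tall, about 0.24 kg; origin at the centre of its underside, z up. It starts standing loose on the photo board, 70 to 135 mm (centre) from the ledge, at most 8 mm sideways of one mark line, one jar to each line; which jar is at which line varies
- jar_b: one of the three jars to be lined up: glass jar of brown spread with a black screw lid, round, 68 mm across and 66 mm tall, about 0.24 kg; origin at the centre of its underside, z up. It starts standing loose on the photo board, 70 to 135 mm (centre) from the ledge, at most 8 mm sideways of one mark line, one jar to each line; which jar is at which line varies
- jar_c: one of the three jars to be lined up: glass jar of red spread with a black screw lid, round, 68 mm across and 62 mm tall, about 0.24 kg; origin at the centre of its underside, z up. It starts standing loose on the photo board, 70 to 135 mm (centre) from the ledge, at most 8 mm sideways of one mark line, one jar to each line; which jar is at which line varies
- photo_column: fixed telescopic camera column; place and yaw vary; origin on its axis at the table, z up. Steel foot 14 mm high from x = -130 to +45 mm, y = -50 to +50 mm; upright outer tube, 44 mm across at the collar, top 121 mm above the table; at x = -100 mm a black block (top at 36 mm) carries the round release button; black covers up to 50 mm high lie between block and tube
- button_top (a point): centre of the top face of the release button, a plain grey round button 22 mm across, 44 mm above the table when up, 100 mm before the column's axis (its own -x side). Press it straight down
- release_button (a joint): how far the release button is pressed: 0 up, 0.007 m fully down; it springs back. It needs about 1.8 N to start and 4.2 N to reach the bottom; the latch lets go at about 5 mm. While latched the camera cannot be pulled up; once the camera has popped up it stays unlatched when the button is let go
- camera_grip (a point): centre of the camera's body, a black block 44 (x) x 36 (y) x 42 mm, on the column's axis, 156 mm above the table when latched; axes as the column's. The lens sticks out 12 mm on its -y side, so grip the camera across its 44 mm x width, from above; its top is 22 mm above this point
- camera_head (a joint): extension of the upper section, which carries the camera, out of the lower section: 0 latched; pops up to about 0.018 m when the button is pressed; 0.060 m is its end, the first stop. Pulling from 0.018 to 0.060 m takes up to about 4 N; spring-returned to 0.018 m
- lower_section (a joint): extension of the lower section out of the outer tube: 0 in; it starts to come out when the upper section is at its end (first stop) and the pull reaches about 8 N, and ends at 0.060 m, the second stop (about 10.5 N); spring-returned to 0. At the second stop the camera is 120 mm above its latched height; beyond it the column is rigid
- jar_0: bystander: another jar, 65 mm across, 66 mm tall, on the bare table beyond the ledge; leave it
- jar_1: bystander: another jar, 68 mm across, 62 mm tall, on the bare table beyond the ledge; leave it
- carton_blue: bystander: upright blue carton 42 x 62 x 106 mm behind the work, origin under its centre; leave it
- spool: bystander: flat ribbon spool about 70 mm across and 26 mm high to the left of the column; leave it
Things that resemble listed ones, but are neither listed nor needed, are in the scene too. What is shaped like the jar_a but orange or yellow is not meant. What is shaped like the jar_c but purple is not meant.

How it is judged (in metres and radians):
On the way, in this order (a step that is already met when the one before it is completed fails the run):
1. the three jars stand against the ledge, one on each line, while the camera is still latched down (horizontal distance between any of jar_a, jar_b, jar_c and mark_0 below 0.012 m and horizontal distance between any of jar_a, jar_b, jar_c and mark_1 below 0.012 m and horizontal distance between any of jar_a, jar_b, jar_c and mark_2 below 0.012 m and y of each of jar_a, jar_b, jar_c in the frame of photo_board below -0.046 m and angle between each of jar_a, jar_b, jar_c's own z axis and vertical below 0.15 rad and linear speed of each of jar_a, jar_b, jar_c below 0.02 m/s and value of joint camera_head below 0.006 m), for 0.2 s.
2. the release button has been pressed and the camera has popped up (value of joint release_button above 0.001 m and value of joint camera_head above 0.007 m).
3. the gripped camera is at the first stop (value of joint camera_head above 0.053 m and contact force between the fingers and camera_head above 1 N).
At the end, for the whole second after the job is handed in: A jar within 12 mm of each mark point, every jar upright, at rest and within 8 mm of the ledge; the fingers grip the camera and hold both sections out (upper over 54, lower over 53 of 60 mm) through the last second; bystanders within 20 mm of their start (horizontal distance between any of jar_a, jar_b, jar_c and mark_0 below 0.012 m and horizontal distance between any of jar_a, jar_b, jar_c and mark_1 below 0.012 m and horizontal distance between any of jar_a, jar_b, jar_c and mark_2 below 0.012 m and y of each of jar_a, jar_b, jar_c in the frame of photo_board below -0.046 m and angle between each of jar_a, jar_b, jar_c's own z axis and vertical below 0.15 rad and linear speed of each of jar_a, jar_b, jar_c below 0.02 m/s and value of joint camera_head above 0.054 m and value of joint lower_section above 0.053 m and contact force between the fingers and camera_head above 2 N and distance of each of jar_0, jar_1, carton_blue, spool from where it was at the start of the episode below 0.02 m); the arm keeps its last pose, push and grip.
It fails at once if a bystander (jar_0, jar_1, carton_blue or spool) is pushed away (distance of any of jar_0, jar_1, carton_blue, spool from where it was at the start of the episode above 0.03 m).
It fails at once if a jar is tipped over (angle between any of jar_a, jar_b, jar_c's own z axis and vertical above 0.5 rad).
It also fails if it takes over 64 s, if anything falls off the work surface, if the arm or the gripper's body presses on something with over 40 N, if the wrist force passes 120 N, or if a joint passes its speed limit or range.

### The arm

A 6-joint arm with a two-finger parallel gripper is mounted at the origin on a cart in front of the work surface, level with it; the furniture and walls round the work are solid. World frame = base frame: x ahead of the robot, y to its left, z up, the work surface at z = 0. Lengths are in m, angles in degrees, forces in N, time in s.
With the tool pointing down it reaches from about 0.25 to 0.725 m from the base axis. Payload 9.7 kg.
Tool frame: the origin (TCP) lies midway between the tips of the shut fingers; the grasp point (between the pads) lies 19 mm behind it (bot.pinch_z is the distance from the TCP to the grasp point, in m); z points along the fingers, y is the line along which they close (so a half turn about z gives the same grasp; the last joint's range is limited). The gripper opens to 85 mm and grips with 20 to 120 N. Pads are 22 mm wide; open, the fingers measure 114 mm over their backs; the gripper's body (76 mm by 85 mm) begins 54 mm behind the grasp point. The pads swing forward as they close: fully open they stand 13 mm farther back than shut.
Start: joints at [70.13, 4.979, 10.078, 95.1, 0, 90], TCP at [0.187, 0.517, 0.231] pointing down, gripper open.
Joint ranges: [-179.16, 179.16], [-48.56, 103.87], [-65.8, 70.77], [-126.05, 130.52], [-82.76, 87.17], [-180, 180]. Speed limits (degrees/s): [127.2, 127.2, 147.25, 180, 180, 180].

### API

Orientations are given as [roll, pitch, yaw] about the fixed x, y, z axes, in that order (R = Rz(yaw) Ry(pitch) Rx(roll)).
In Python, from workcell import sensors, camera, ticket, bot gives the robot as it stands.
- The arm moves only by the shell command python3 -m handwheel 'ROWS' [FORCE]. ROWS is a JSON object of lists of equal length, an entry for each row: "gripper": the opening, from -1 (shut) to 1 (fully open); "slide": the shift along the tool's x, y, z in mm, a list of three; "yaw": the turn about the tool's z in rad. A call has 1 to 8 rows; each row shifts and turns the commanded pose from where the row before left it, along the tool's axes as they then stand; what a row does not reach is not made up. A row lasts 1/12 s, in which the tool goes at most 41.7 mm and 7.16 degrees, less where a joint would pass 70% of its speed; a pose out of reach is approached as far as the arm can. A call is refused whole if a number of a shift passes 41.7 or a number of a turn 0.125, either way. A call with a gripper value outside its range is refused whole. The fingers move at their own pace and stop on an object; FORCE is the grip in N (left out, the last holds). Time passes only in rows, so rows that do not move let the fingers close. It gives the time, the measured TCP pose, the force, the opening and the grip force at its end, in the units of the state.
- sensors.get_obs(): the state, without advancing time (a new reading comes with each control period).
- camera(name): name is "scene" or "top" or "wrist"; returns a dict with "img" (384x512x3 uint8, red, green, blue), "fx", "fy", "cx", "cy" (pixels), "R" (3x3) and "t" (3): a world point X has camera coordinates R X + t. Camera axes: x right, y down, z forward; pixel columns grow to the right and rows downward; lengths in m; the calibration is good to about 2 mm. A picture is of the moment at which its call begins. There is no depth.
- ticket.job_done(): hands the job in; it is judged then, once.
The state is a dict: "time": time; "q": joint angles; "qd": joint speeds; "joint_efforts": joint torques, N m; "ee_pos": TCP position; "tcp_rot": TCP orientation; "wrist_force": force on the tool from outside, world axes, zero at the start; "torque": the same for the moment, N m; "opening": finger opening in m; "grasp_force": force on a finger pad.
Only numpy, scipy, OpenCV 4.12 (cv2) and the standard library are available. Lean on these libraries where they do the work, as an engineer would, in place of code of your own. Each camera call takes 0.05 s, during which the arm holds its last target. There are 200 camera calls.

## Working session

There is one attempt and no reset: what is moved stays moved. The work goes in short steps, Python scripts to look and compute and a shell command to move; the robot and the scene stay as the last step left them, time stands still between calls to the robot, and variables do not carry over. Pictures are saved under pics/ and viewed, at most 10 in all, crops included, and the job is handed in when it is done.

```bash
mkdir -p pics; ls; python3 - <<'E'
from workcell import sensors, camera, ticket, bot
import cv2,pickle,numpy as np
o=sensors.get_obs();print(o,bot.pinch_z)
d={n:camera(n) for n in("scene","top")}
pickle.dump(d,open("cams.pkl","wb"))
for n in d:
    print(n,d[n]["fx"],d[n]["cx"],d[n]["cy"],d[n]["R"],d[n]["t"])
    cv2.imwrite(f"pics/{n}0.png",cv2.resize(d[n]["img"][:,:,::-1],(800,600),interpolation=cv2.INTER_CUBIC))
E
```

```text
pics
{'time': 0.0, 'q': array([ 7.01286152e+01,  5.01201708e+00,  1.00351853e+01,  9.50985071e+01,
       -7.08618996e-04,  9.00015639e+01]), 'qd': array([-0.01951741,  0.03955956,  0.07726917,  0.01422968, -0.05765245,
        0.0573119 ]), 'joint_efforts': array([-5.80615142e-04, -5.20389318e+01,  4.64802790e+01,  1.65752345e-02,
        5.73405191e-05, -2.56139361e-05]), 'ee_pos': array([0.18688035, 0.51704759, 0.23058081]), 'tcp_rot': array([-1.79924661e+02,  7.10674746e-04,  1.60127052e+02]), 'wrist_force': array([-0.07216812, -0.20307234, -0.00290735]), 'torque': array([ 0.04528841, -0.05324692, -0.01836086]), 'grasp_force': 0.0, 'opening': 0.08552339965899358} 0.0187
scene 420.81594546155975 255.68493364022171 181.22331151763515 [[ 0.67710958 -0.73552877  0.0228045 ]
 [-0.43946932 -0.42903235 -0.78917549]
 [ 0.59024515  0.52433641 -0.61374424]] [-0.40201547  0.30784197  1.17395458]
top 410.5500812055135 257.61137596607125 198.82025148994407 [[ 0.0195939  -0.99970713  0.01420302]
 [-0.99620741 -0.0207259  -0.08450578]
 [ 0.08477541 -0.01249336 -0.99632176]] [-0.05004846  0.54473131  1.45280522]
```

View pics/scene0.png

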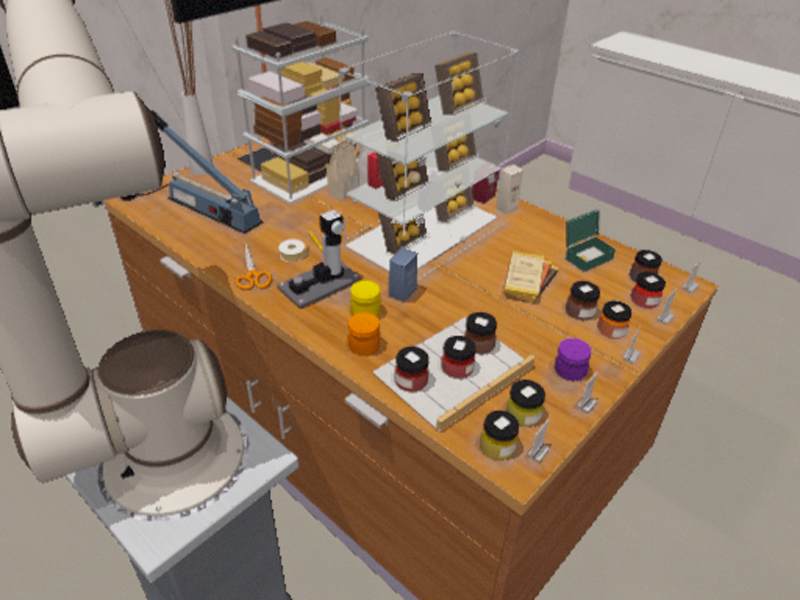

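View pics/top0.png

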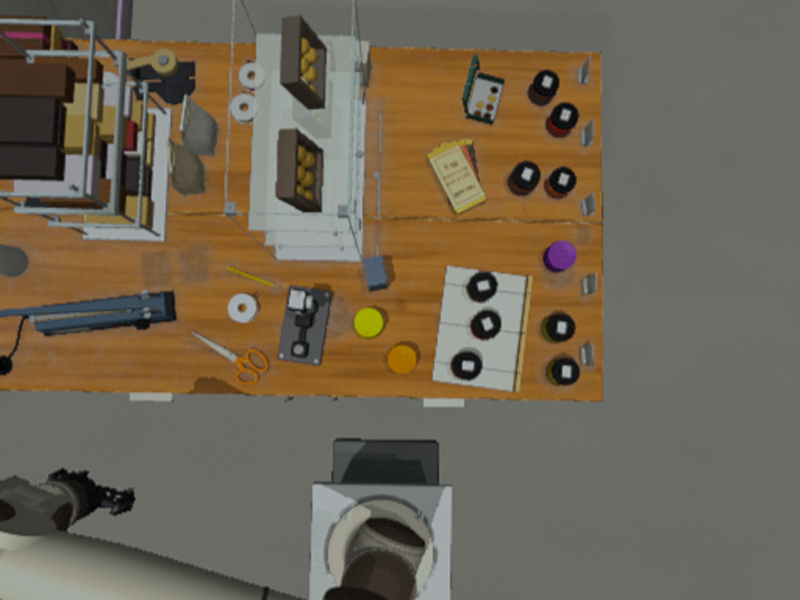

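The scene image shows three jars on the white board: scene (411,368), (459,357), (480,331) and top (466,365), (486,324), (482,286). The lookalikes are two jars beyond the ledge at top (560,327) and (565,371), orange (402,358), yellow (368,322), purple (560,256), and the back row at (525,178), (560,182), (562,119) and (543,87). I choose the three on the board. The column foot is at top (304,325), with the button near (300,349) and the camera near (300,300). The spool is at (242,308) and the carton at (375,272).

```bash
python3 - <<'E'
import cv2,pickle,numpy as np
d=pickle.load(open("cams.pkl","rb"))
im=d["top"]["img"][:,:,::-1]
a=im[165:255,275:347]; b=im[175:240,170:222]
A=cv2.resize(a,None,fx=6,fy=6,interpolation=cv2.INTER_CUBIC);B=cv2.resize(b,None,fx=6.5,fy=6.5,interpolation=cv2.INTER_CUBIC)
out=np.zeros((540,432+338,3),np.uint8);out[:A.shape[0],:432]=A;out[:B.shape[0],432:]=B[:, :338]
cv2.imwrite("pics/crop1.png",out)
E
```

```text
(no output)
```

View pics/crop1.png

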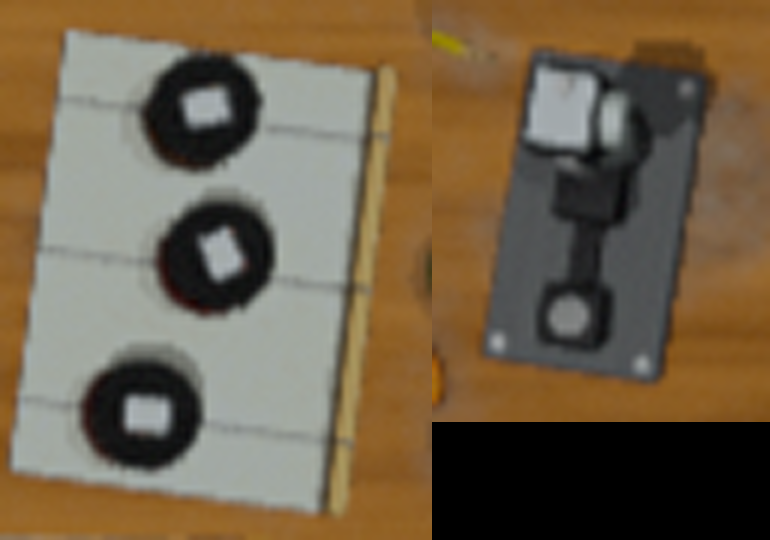

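The crop confirms the choice: the three black-lid jars on the board are at crop (203,110), (216,257) and (142,413), with the ledge on the right. The column's button is at (568,315), the camera top at (560,108), and the lens is on the right side.

```bash
cat >h.py <<'E'
import pickle,numpy as np
def ray(c,uv,z):
    R,t=np.array(c["R"]),np.array(c["t"]); C=-R.T@t
    v=R.T@np.array([(uv[0]-c["cx"])/c["fx"],(uv[1]-c["cy"])/c["fy"],1])
    return C+v*(z-C[2])/v[2]
def fit(L,W): # 2D rigid L->W
    L,W=np.array(L),np.array(W); l,w=L-L.mean(0),W-W.mean(0)
    a=np.arctan2((l[:,0]*w[:,1]-l[:,1]*w[:,0]).sum(),(l*w).sum())
    R=np.array([[np.cos(a),-np.sin(a)],[np.sin(a),np.cos(a)]]); o=W.mean(0)-R@L.mean(0)
    return a,o,R,W-(L@R.T+o)
E
python3 - <<'E'
from h import *
c=pickle.load(open("cams.pkl","rb"))["top"]
A=lambda u,v:((u+.5)/6-.5+275,(v+.5)/6-.5+165)
B=lambda u,v:((u-432+.5)/6.5-.5+170,(v+.5)/6.5-.5+175)
P=lambda p,z:ray(c,p,z)[:2]
L=[(135,100),(-135,100),(92,100),(0,100),(-92,100),(135,-100),(-135,-100)]
W=[P(A(66,30),.006),P(A(10,470),.006),P(A(58,100),.006),P(A(40,250),.006),P(A(22,400),.006),P(A(395,68),.031),P(A(342,515),.031)]
a,o,R,r=fit(np.array(L)/1e3,W);print("board",np.degrees(a),o,"\n",(r*1e3).round(1))
for n,x in zip("012",(-.092,0,.092)):print("mark",n,R@[x,-.054]+o)
for p in((203,110),(216,257),(142,413)):
    w=P(A(*p),.071);print("jar",w,R.T@(w-o))
L=[(45,50),(45,-50),(-130,50),(-130,-50),(-100,0)]
W=[P(B(534,48),.014),P(B(712,75),.014),P(B(484,355),.014),P(B(660,382),.014),P(B(568,315),.044)]
a,o,R,r=fit(np.array(L)/1e3,W);print("col",np.degrees(a),o,"\n",(r*1e3).round(1),"button",R@[-.1,0]+o)
print("cam top",P(B(560,108),.178))
T=lambda u,v,z:P((u*.64,v*.64),z)
for n,u,v,z in(("carton",375,268,.106),("spool",242,308,.026),("yel",369,322,.066),("or",402,359,.066),("j",560,327,.066),("j",565,371,.066)):print(n,T(u,v,z))
E
```

```text
board -6.405420582832823 [ 0.51132371 -0.22362699] 
 [[ 0.1 -0.3]
 [ 0.6 -0.4]
 [-0.3 -0.8]
 [-0.7 -1.5]
 [-0.1 -2.2]
 [-0.3  2.3]
 [ 0.7  2.9]]
mark 0 [ 0.41387363 -0.26702609]
mark 1 [ 0.50529931 -0.27728989]
mark 2 [ 0.59672499 -0.28755368]
jar [ 0.60108243 -0.21499351] [0.08823522 0.01859333]
jar [ 0.51540269 -0.22332791] [0.00402016 0.00075227]
jar [ 0.42441255 -0.18136797] [-0.09108314  0.03229914]
col -7.699583608941208 [0.55237691 0.18044369] 
 [[-1.4  0.1]
 [-1.  -0.3]
 [ 0.9 -1.7]
 [ 1.4  0. ]
 [ 0.2  1.9]] button [0.45327849 0.19384159]
cam top [0.55251552 0.18309483]
carton [0.63079098 0.02389551]
spool [0.54386888 0.32863484]
yel [0.5150756  0.03572368]
or [ 0.43427693 -0.03946377]
j [ 0.51264349 -0.39156667]
j [ 0.41481317 -0.40260914]
```

```bash
python3 -m handwheel '{"gripper":[1,1],"slide":[[0,0,0],[0,0,0]],"yaw":[0.12,0.0]}'; python3 - <<'E'
from workcell import sensors
print(sensors.get_obs()["q"])
E
```

```text
time: 0.27
ee_pos: [0.1869, 0.5171, 0.2309]
tcp_rot: [-180.0, 0.0, 152.9]
wrist_force: [0.1, -0.3, 0.6]
opening: 0.0856
grasp_force: 0.0
[7.01296345e+01 4.99888675e+00 1.00526685e+01 9.50979396e+01
 8.92105369e-04 9.71874420e+01]
```

```bash
cat >go.py <<'E'
import sys,numpy as np
from workcell import sensors
o=sensors.get_obs()
# args x y z [yaw0] : offsets in tool frame (mm) for yaw (defaults to current)
x,y,z=map(float,sys.argv[1:4]);cur=o["tcp_rot"][2];yaw=float(sys.argv[4]) if len(sys.argv)>4 else cur
d=(np.array([x,y,z])-o["ee_pos"])*1e3;a=np.radians(yaw)
s=np.array([d[0]*np.cos(a)+d[1]*np.sin(a),d[0]*np.sin(a)-d[1]*np.cos(a),-d[2]])
print("slide",s.round(1),"n",abs(s).max()/41.7,"turn rad",round(np.radians(cur-yaw),3),"t",o["time"],"F",o["wrist_force"].round(1),"open",round(o["opening"],4),"q",o["q"].round(0))
E
python3 -m handwheel '{"gripper":[1,1,1,1],"slide":[[0,0,0],[0,0,0],[0,0,0],[0,0,0]],"yaw":[-0.12,-0.12,-0.12,0.0]}'; python3 go.py 0.424 -0.181 0.13 173.6
```

```text
time: 0.6
ee_pos: [0.1869, 0.5172, 0.231]
tcp_rot: [-180.0, -0.0, 174.4]
wrist_force: [-0.8, 0.3, -0.9]
opening: 0.0852
grasp_force: 0.0
slide [-313.5 -667.4  101. ] n 16.004597826302177 turn rad 0.014 t 0.6 F [-0.8  0.3 -0.9] open 0.0852 q [70.  5. 10. 95. -0. 76.]
```

```bash
R='x'; python3 -m handwheel '{"gripper":[1,1,1,1,1,1,1,1],"slide":[[-13,-28,0],[-13,-28,0],[-13,-28,0],[-13,-28,0],[-13,-28,0],[-13,-28,0],[-13,-28,0],[-13,-28,0]],"yaw":[0.014,0,0,0,0,0,0,0]}' >/dev/null
python3 -m handwheel '{"gripper":[1,1,1,1,1,1,1,1],"slide":[[-13,-28,0],[-13,-28,0],[-13,-28,0],[-13,-28,0],[-13,-28,0],[-13,-28,0],[-13,-28,0],[-13,-28,0]],"yaw":[0,0,0,0,0,0,0,0]}'
python3 -m handwheel '{"gripper":[1,1,1,1,1,1,1,1],"slide":[[-13,-27,12],[-13,-27,12],[-13,-27,12],[-13,-27,12],[-13,-27,12],[-13,-27,12],[-13,-27,12],[-13,-27,12]],"yaw":[0,0,0,0,0,0,0,0]}' ; python3 go.py 0.424 -0.181 0.13 173.6
```

```text
time: 1.93
ee_pos: [0.3399, 0.0461, 0.2314]
tcp_rot: [180.0, 0.0, 173.0]
wrist_force: [0.6, 0.2, -0.5]
opening: 0.0855
grasp_force: 0.0
time: 2.6
ee_pos: [0.4171, -0.181, 0.1346]
tcp_rot: [-180.0, 0.0, 172.9]
wrist_force: [1.0, 0.6, 1.1]
opening: 0.0853
grasp_force: 0.0
slide [-6.8  0.8  4.6] n 0.16366942633398776 turn rad -0.012 t 2.6 F [1.  0.6 1.1] open 0.0853 q [-23.  -9. -14.  85.   0. -16.]
```

```bash
python3 -m handwheel '{"gripper":[1,1,1],"slide":[[-7,1,5],[0,0,0],[0,0,0]],"yaw":[-0.012,0,0]}'; python3 - <<'E'
from workcell import camera
import cv2,numpy as np
c=camera("wrist");R,t=np.array(c["R"]),np.array(c["t"]);im=c["img"][:,:,::-1].copy()
for X in((.424,-.181,.072),(.515,-.223,.072),(.601,-.215,.072),(.41387,-.267,.006),(.5053,-.2773,.006),(.5967,-.2876,.006)):
    p=R@X+t;
    if p[2]>0:
        u,v=int(p[0]/p[2]*c["fx"]+c["cx"]),int(p[1]/p[2]*c["fy"]+c["cy"]);print(u,v);cv2.drawMarker(im,(u,v),(0,255,0),0,12,1)
cv2.imwrite("pics/w1.png",im)
E
```

```text
time: 2.85
ee_pos: [0.4237, -0.1788, 0.13]
tcp_rot: [180.0, -0.1, 173.7]
wrist_force: [0.3, -0.0, 0.3]
opening: 0.0853
grasp_force: 0.0
255 212
211 334
237 419
149 180
159 278
167 358
```

View pics/w1.png

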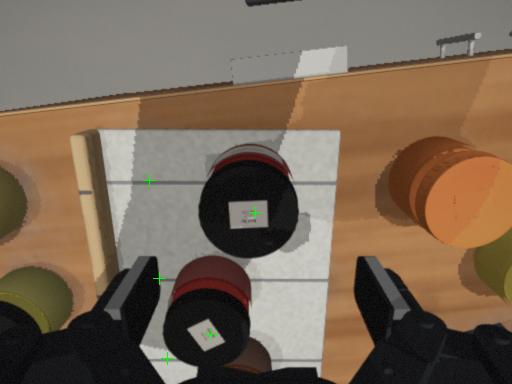

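The wrist view shows jar line 0's lid at (248,208) against my predicted (255,212), about 4 mm off. The lines pass the predicted marks within 3 px, so the map holds. Next I grip it across y, slightly toward -y.

```bash
python3 go.py 0.422 -0.183 0.032 173.6; python3 -m handwheel '{"gripper":[1,1,1,1,1,1],"slide":[[2,-4,18],[0,0,20],[0,0,20],[0,0,20],[0,0,20],[0,0,0]],"yaw":[0,0,0,0,0,0]}' 20
python3 -m handwheel '{"gripper":[0.4,0.4,0.4,0.4,0.4,0.4,0.4,0.4],"slide":[[0,0,0],[0,0,0],[0,0,0],[0,0,0],[0,0,0],[0,0,0],[0,0,0],[0,0,0]],"yaw":[0,0,0,0,0,0,0,0]}' 20;  python3 go.py 0.41387 -0.267 0.032 173.6
```

```text
slide [ 1.4 -4.6 98.6] n 2.3649936315570246 turn rad 0.002 t 2.9 F [ 0.1 -0.4 -0.2] open 0.0857 q [-23.  -8. -14.  84.   0. -17.]
time: 3.4
ee_pos: [0.42, -0.1813, 0.0298]
tcp_rot: [179.9, -0.2, 173.8]
wrist_force: [-0.6, -0.1, -0.3]
opening: 0.0856
grasp_force: 0.0
time: 4.07
ee_pos: [0.4226, -0.183, 0.0342]
tcp_rot: [-180.0, 0.1, 173.8]
wrist_force: [-1.5, 2.5, 7.2]
opening: 0.0654
grasp_force: 23.7
slide [ -0.7 -84.4   2.2] n 2.02422294781763 turn rad 0.003 t 4.0667 F [-1.5  2.5  7.2] open 0.0654 q [-23.  -7. -23.  73.   0. -17.]
```

```bash
python3 -m handwheel '{"gripper":[0.4,0.4,0.4,0.4,0.4,0.4,0.4,0.4],"slide":[[0,-6,0],[0,-12,0],[0,-12,0],[0,-12,0],[0,-12,0],[0,-12,0],[0,-8,0],[0,-4,0]],"yaw":[0,0,0,0,0,0,0,0]}' ;python3 -m handwheel '{"gripper":[0.4,0.4,0.4],"slide":[[0,-1,0],[0,-1,0],[0,0,0]],"yaw":[0,0,0]}';  python3 go.py 0.41387 -0.267 0.032 173.6
```

```text
time: 4.73
ee_pos: [0.4143, -0.2612, 0.0343]
tcp_rot: [180.0, 0.2, 173.8]
wrist_force: [1.7, 6.0, 8.1]
opening: 0.0653
grasp_force: 23.4
time: 4.98
ee_pos: [0.4142, -0.2626, 0.0343]
tcp_rot: [180.0, 0.2, 173.8]
wrist_force: [1.0, 3.6, 6.3]
opening: 0.0651
grasp_force: 23.5
slide [-0.2 -4.4  2.3] n 0.10524238536989071 turn rad 0.003 t 4.9833 F [1.  3.6 6.3] open 0.0651 q [-32.  -2. -19.  73.   0. -26.]
```

```bash
for i in 1 2; do python3 -m handwheel '{"gripper":[0.4,0.4,0.4],"slide":[[0,-1.5,0],[0,0,0],[0,0,0]],"yaw":[0,0,0]}' | egrep 'ee_|wrist'; done
```

```text
ee_pos: [0.414, -0.264, 0.0343]
wrist_force: [0.8, 4.0, 6.4]
ee_pos: [0.4138, -0.2654, 0.0343]
wrist_force: [0.7, 4.3, 7.8]
```

```bash
for i in 1 2; do python3 -m handwheel '{"gripper":[0.4,0.4,0.4],"slide":[[0,-1.5,0],[0,0,0],[0,0,0]],"yaw":[0,0,0]}' | egrep 'ee_|wrist'; done
```

```text
ee_pos: [0.4137, -0.2668, 0.0343]
wrist_force: [1.3, 3.6, 7.0]
ee_pos: [0.4136, -0.2672, 0.0343]
wrist_force: [1.9, 12.0, 9.9]
```

```bash
python3 -m handwheel '{"gripper":[1,1,1,1,1,1,1,1],"slide":[[0,1,0],[0,0,0],[0,0,0],[0,0,0],[0,0,-15],[0,0,-20],[0,0,-20],[0,0,-15]],"yaw":[0,0,0,0,0,0,0,0]}'; python3 go.py 0.513 -0.226 0.034 173.6
```

```text
time: 6.65
ee_pos: [0.4126, -0.2678, 0.1038]
tcp_rot: [-180.0, 0.0, 173.7]
wrist_force: [-0.3, -0.1, -0.2]
opening: 0.0851
grasp_force: 0.0
slide [-95.1  52.7  69.8] n 2.281416668097985 turn rad 0.003 t 6.65 F [-0.3 -0.1 -0.2] open 0.0851 q [-33.  -4. -13.  81.  -0. -27.]
```

```bash
python3 -m handwheel '{"gripper":[1,1,1,1,1,1,1],"slide":[[-24,13,0],[-24,13,0],[-24,13,0],[-23,14,0],[0,0,0],[0,0,0],[0,0,0]],"yaw":[0,0,0,0,0,0,0]}'; python3 go.py 0.513 -0.226 0.034 173.6; python3 -m handwheel '{"gripper":[1,1,1,1,1],"slide":[[0,0,18],[0,0,18],[0,0,18],[0,0,16],[0,0,0]],"yaw":[0,0,0,0,0]}' 20
python3 -m handwheel '{"gripper":[0.4,0.4,0.4,0.4,0.4,0.4,0.4,0.4],"slide":[[0,0,0],[0,0,0],[0,0,0],[0,0,0],[0,0,0],[0,0,0],[0,0,0],[0,0,0]],"yaw":[0,0,0,0,0,0,0,0]}' 20;  python3 go.py 0.5053 -0.2773 0.034 173.6
```

```text
time: 7.23
ee_pos: [0.5123, -0.2252, 0.102]
tcp_rot: [-180.0, -0.0, 173.8]
wrist_force: [-0.3, 0.1, 0.6]
opening: 0.0855
grasp_force: 0.0
slide [-0.8 -0.7 68. ] n 1.6309386412898046 turn rad 0.003 t 7.2333 F [-0.3  0.1  0.6] open 0.0855 q [-24.   6.  -3.  81.  -0. -17.]
time: 7.65
ee_pos: [0.5101, -0.225, 0.0292]
tcp_rot: [179.9, -0.3, 173.7]
wrist_force: [-0.8, 0.2, -0.4]
opening: 0.0853
grasp_force: 0.0
time: 8.32
ee_pos: [0.5132, -0.2256, 0.0338]
tcp_rot: [-179.9, 0.1, 173.8]
wrist_force: [-2.3, 0.2, 5.6]
opening: 0.065
grasp_force: 24.1
slide [  2.1 -52.3  -0.2] n 1.253117540518545 turn rad 0.003 t 8.3167 F [-2.3  0.2  5.6] open 0.065 q [-24.   7.  -9.  73.  -0. -17.]
```

```bash
python3 -m handwheel '{"gripper":[0.4,0.4,0.4,0.4,0.4,0.4,0.4,0.4],"slide":[[1,-6,0],[1,-12,0],[0,-12,0],[0,-10,0],[0,-6,0],[0,-3,0],[0,0,0],[0,0,0]],"yaw":[0,0,0,0,0,0,0,0]}' | egrep 'ee_|wrist' ;for i in 1 2; do python3 -m handwheel '{"gripper":[0.4,0.4,0.4],"slide":[[0,-1.2,0],[0,0,0],[0,0,0]],"yaw":[0,0,0]}' | egrep 'ee_|wrist'; done
```

```text
ee_pos: [0.5063, -0.2741, 0.0339]
wrist_force: [0.3, 0.1, 4.5]
ee_pos: [0.5063, -0.2747, 0.0339]
wrist_force: [-0.6, 3.4, 6.5]
ee_pos: [0.5061, -0.2757, 0.0339]
wrist_force: [-0.1, 4.1, 5.7]
```

```bash
for i in 1 2; do python3 -m handwheel '{"gripper":[0.4,0.4,0.4],"slide":[[0,-1.2,0],[0,0,0],[0,0,0]],"yaw":[0,0,0]}' | egrep 'ee_|wrist'; done
```

```text
ee_pos: [0.506, -0.2768, 0.0339]
wrist_force: [-0.2, 3.9, 6.2]
ee_pos: [0.5059, -0.2781, 0.0339]
wrist_force: [0.4, 4.8, 6.2]
```

```bash
python3 -m handwheel '{"gripper":[0.4,0.4,0.4],"slide":[[0,-1.0,0],[0,0,0],[0,0,0]],"yaw":[0,0,0]}' | egrep 'ee_|wrist';  python3 -m handwheel '{"gripper":[1,1,1,1,1,1,1,1],"slide":[[0,0.5,0],[0,0,0],[0,0,0],[0,0,0],[0,0,-15],[0,0,-20],[0,0,-20],[0,0,-15]],"yaw":[0,0,0,0,0,0,0,0]}'; python3 go.py 0.599 -0.218 0.034 173.6
```

```text
ee_pos: [0.5058, -0.2788, 0.0339]
wrist_force: [1.2, 4.8, 6.6]
time: 10.9
ee_pos: [0.5049, -0.2791, 0.1038]
tcp_rot: [-180.0, 0.0, 173.8]
wrist_force: [0.5, -0.3, -0.2]
opening: 0.0856
grasp_force: 0.0
slide [-86.7  71.2  69.8] n 2.0790437715862593 turn rad 0.003 t 10.9 F [ 0.5 -0.3 -0.2] open 0.0856 q [-29.   8.  -1.  81.  -0. -23.]
```

```bash
python3 -m handwheel '{"gripper":[1,1,1,1,1,1,1],"slide":[[-22,18,0],[-22,18,0],[-22,18,0],[-21,17,0],[0,0,0],[0,0,0],[0,0,0]],"yaw":[0,0,0,0,0,0,0]}'|egrep ee_; python3 -m handwheel '{"gripper":[1,1,1,1,1],"slide":[[0,0,18],[0,0,18],[0,0,18],[0,0,16],[0,0,0]],"yaw":[0,0,0,0,0]}' 20
python3 -m handwheel '{"gripper":[0.4,0.4,0.4,0.4,0.4,0.4,0.4,0.4],"slide":[[0,0,0],[0,0,0],[0,0,0],[0,0,0],[0,0,0],[0,0,0],[0,0,0],[0,0,0]],"yaw":[0,0,0,0,0,0,0,0]}' 20;  python3 go.py 0.5967 -0.2876 0.034 173.6
```

```text
ee_pos: [0.5986, -0.2178, 0.1019]
time: 11.9
ee_pos: [0.5963, -0.218, 0.0288]
tcp_rot: [179.9, -0.3, 173.7]
wrist_force: [-0.3, 0.1, -0.9]
opening: 0.0857
grasp_force: 0.0
time: 12.57
ee_pos: [0.5994, -0.2181, 0.0338]
tcp_rot: [-179.9, 0.1, 173.8]
wrist_force: [-2.5, -0.1, 7.6]
opening: 0.0641
grasp_force: 22.8
slide [ -5.  -69.3  -0.2] n 1.6623989504036032 turn rad 0.003 t 12.5667 F [-2.5 -0.1  7.6] open 0.0641 q [-20.  17.   3.  75.  -0. -14.]
```

```bash
python3 -m handwheel '{"gripper":[0.4,0.4,0.4,0.4,0.4,0.4,0.4,0.4],"slide":[[-1,-6,0],[-1,-12,0],[-1,-12,0],[-1,-12,0],[0,-12,0],[0,-9,0],[0,-4,0],[0,0,0]],"yaw":[0,0,0,0,0,0,0,0]}' | egrep 'ee_|wrist' ;for i in 1 2 3; do python3 -m handwheel '{"gripper":[0.4,0.4,0.4],"slide":[[0,-1,0],[0,0,0],[0,0,0]],"yaw":[0,0,0]}' | egrep 'ee_|wrist'; done
```

```text
ee_pos: [0.5965, -0.2857, 0.0338]
wrist_force: [-0.2, -0.3, 5.8]
ee_pos: [0.5965, -0.2858, 0.0338]
wrist_force: [-0.8, 2.5, 5.6]
ee_pos: [0.5964, -0.2864, 0.0338]
wrist_force: [0.1, 3.3, 5.6]
ee_pos: [0.5964, -0.2872, 0.0338]
wrist_force: [0.3, 3.5, 6.0]
```

```bash
for i in 1 2; do python3 -m handwheel '{"gripper":[0.4,0.4,0.4],"slide":[[0,-1,0],[0,0,0],[0,0,0]],"yaw":[0,0,0]}' | egrep 'ee_|wrist'; done;  python3 -m handwheel '{"gripper":[1,1,1,1,1,1,1,1],"slide":[[0,0.5,0],[0,0,0],[0,0,0],[0,0,0],[0,0,-15],[0,0,-20],[0,0,-20],[0,0,-20]],"yaw":[0,0,0,0,0,0,0,0]}' | egrep ee_
python3 -m handwheel '{"gripper":[-1,-1,-1,-1,-1,-1,-1,-1],"slide":[[0,0,-20],[0,0,-20],[0,0,-20],[0,0,-20],[0,0,-10],[0,0,0],[0,0,0],[0,0,0]],"yaw":[0,0.12,0.12,0.12,0.12,0.12,0.12,0.12]}' | egrep 'ee_|rot'
python3 -m handwheel '{"gripper":[-1,-1,-1,-1,-1,-1,-1,-1],"slide":[[0,0,0],[0,0,0],[0,0,0],[0,0,0],[0,0,0],[0,0,0],[0,0,0],[0,0,0]],"yaw":[0.12,0.12,0.12,0.12,0.12,0.12,0.0,0]}' | egrep 'ee_|rot'
python3 go.py 0.453 0.195 0.19 82.3
```

```text
ee_pos: [0.5964, -0.2874, 0.0338]
wrist_force: [0.8, 7.3, 7.1]
ee_pos: [0.5964, -0.2875, 0.0338]
wrist_force: [1.1, 11.1, 8.0]
ee_pos: [0.5949, -0.2895, 0.1079]
ee_pos: [0.5952, -0.2896, 0.1975]
tcp_rot: [180.0, 0.0, 125.3]
ee_pos: [0.5951, -0.2894, 0.1972]
tcp_rot: [-180.0, 0.0, 84.6]
slide [ 461.  -205.7    7.2] n 11.055910580034876 turn rad 0.04 t 16.4833 F [ 0.4 -0.  -0.3] open -0.0004 q [-26.  20.  25.  94.  -0.  69.]
```

```bash
python3 -m handwheel '{"gripper":[-1,-1,-1,-1,-1,-1,-1,-1],"slide":[[0,0,0],[31,-14,0],[31,-14,0],[31,-14,0],[31,-14,0],[31,-14,0],[31,-14,0],[31,-14,0]],"yaw":[0.04,0,0,0,0,0,0,0]}' >/dev/null
python3 -m handwheel '{"gripper":[-1,-1,-1,-1,-1,-1,-1,-1],"slide":[[31,-14,0],[31,-14,0],[31,-14,0],[31,-14,0],[31,-14,0],[31,-14,0],[31,-14,0],[10,-5,0]],"yaw":[0,0,0,0,0,0,0,0]}' |egrep 'ee_|rot'
python3 - <<'E'
from workcell import camera
from h import *
import cv2
w=camera("wrist");c=camera("top")
R,t=np.array(w["R"]),np.array(w["t"]);im=w["img"][:,:,::-1].copy()
a=np.radians(-7.7);Rc=np.array([[np.cos(a),-np.sin(a)],[np.sin(a),np.cos(a)]])
for l,z in(((-.1,0),.044),((0,0),.178),((-.13,.05),.014),((-.13,-.05),.014)):
    X=np.r_[Rc@l+[.5524,.1804],z];p=R@X+t
    if p[2]>0:
        u,v=int(p[0]/p[2]*w["fx"]+w["cx"]),int(p[1]/p[2]*w["fy"]+w["cy"]);print(u,v);cv2.drawMarker(im,(u,v),(0,255,0),0,12,1)
T=cv2.resize(c["img"][165:255,275:347,::-1],None,fx=4,fy=4,interpolation=cv2.INTER_CUBIC)
o=np.zeros((384,800,3),np.uint8);o[:,:512]=im;o[:360,512:]=T;cv2.imwrite("pics/w2.png",o)
E
python3 go.py 0.453 0.195 0.06 82.3
```

```text
ee_pos: [0.456, 0.1813, 0.1974]
tcp_rot: [180.0, -0.1, 82.5]
252 156
443 216
220 95
223 197
slide [ 14.6  -5.6 137.4] n 3.293991553685889 turn rad 0.003 t 17.9167 F [0.9 0.5 0.3] open -0.0001 q [ 21.  -4.  -2.  91.   0. 119.]
```

View pics/w2.png

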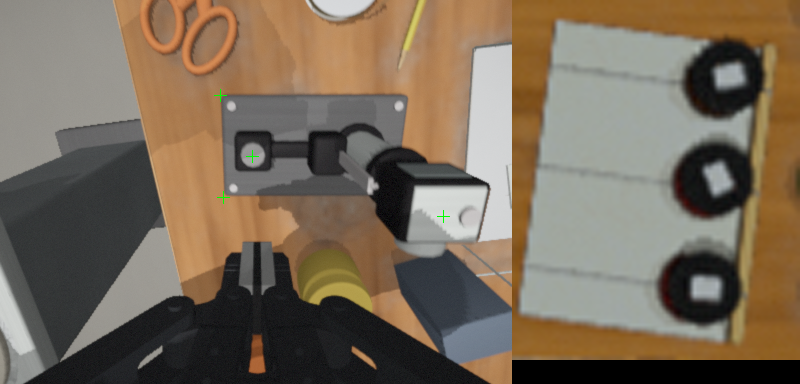

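The wrist view shows the button at (253,154) against my predicted (252,156), and the camera's top face near (440,212) against (443,216). The top crop on the right shows all three jars against the ledge on their lines. Now the button.

```bash
python3 -m handwheel '{"gripper":[-1,-1,-1,-1,-1,-1,-1,-1],"slide":[[14,-6,0],[0,0,30],[0,0,30],[0,0,30],[0,0,30],[0,0,12],[0,0,0],[0,0,0]],"yaw":[0,0,0,0,0,0,0,0]}' |egrep 'ee_|rot|wrist'
python3 go.py 0.4533 0.195 0.038 82.3
```

```text
ee_pos: [0.4535, 0.1923, 0.066]
tcp_rot: [180.0, 0.0, 82.1]
wrist_force: [0.3, -0.3, 0.8]
slide [ 2.7 -0.6 28. ] n 0.6719388581319452 turn rad -0.003 t 18.5833 F [ 0.3 -0.3  0.8] open -0.0001 q [ 23.  -3. -16.  77.  -0. 121.]
```

```bash
python3 -m handwheel '{"gripper":[-1,-1,-1,-1,-1,-1],"slide":[[2,-1,10],[0,0,7],[0,0,4],[0,0,3],[0,0,2],[0,0,0]],"yaw":[0,0,0,0,0,0]}' |egrep 'ee_|wrist'
python3 -m handwheel '{"gripper":[-1,-1,-1],"slide":[[0,0,2],[0,0,0],[0,0,0]],"yaw":[0,0,0]}' |egrep 'ee_|wrist'
```

```text
ee_pos: [0.4527, 0.1951, 0.0395]
wrist_force: [0.0, -0.8, 3.6]
ee_pos: [0.4527, 0.1951, 0.0376]
wrist_force: [0.6, 0.1, 3.2]
```

```bash
python3 -m handwheel '{"gripper":[-1,-1,-1],"slide":[[0,0,1.2],[0,0,0],[0,0,0]],"yaw":[0,0,0]}' |egrep 'ee_|wrist'
python3 -m handwheel '{"gripper":[-1,-1,-1,-1,-1,-1,1,1],"slide":[[0,0,-10],[0,0,-30],[0,0,-40],[0,0,-40],[0,0,-40],[0,0,-40],[0,0,0],[0,0,0]],"yaw":[0,0,0,0,0,0,0,0]}' |egrep 'ee_|wrist'
python3 - <<'E'
from workcell import camera
from h import *
import cv2
w=camera("wrist");c=camera("scene")
im=w["img"][:,:,::-1].copy()
R,t=np.array(w["R"]),np.array(w["t"])
for z in(.178,.196):
    p=R@[.5524,.1810,z]+t;u,v=int(p[0]/p[2]*w["fx"]+w["cx"]),int(p[1]/p[2]*w["fy"]+w["cy"]);print(u,v);cv2.drawMarker(im,(u,v),(0,255,0) if z<.19 else (0,0,255),0,12,1)
T=cv2.resize(c["img"][125:201,172:248,::-1],None,fx=3.78,fy=3.78,interpolation=cv2.INTER_CUBIC)
o=np.zeros((384,800,3),np.uint8);o[:,:512]=im;o[:T.shape[0],512:512+T.shape[1]]=T[:,:288];cv2.imwrite("pics/w3.png",o)
E
python3 go.py 0.5524 0.1810 0.25 82.3
```

```text
ee_pos: [0.4527, 0.1952, 0.037]
wrist_force: [-1.0, -0.3, 9.9]
ee_pos: [0.4531, 0.1953, 0.2386]
wrist_force: [-0.2, -0.1, -0.7]
413 208
426 219
slide [ -0.3 101.2 -14.7] n 2.426273078661095 turn rad -0.004 t 20.35 F [-0.2  0.2  0.3] open 0.0383 q [ 23.  -3.   3.  96.  -0. 121.]
```

View pics/w3.png

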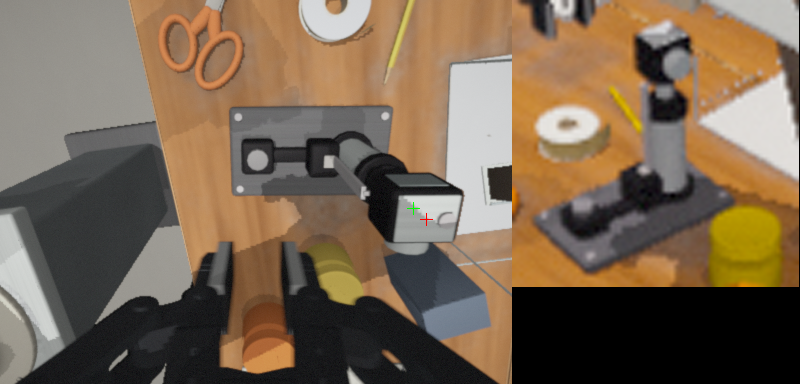

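The camera has popped up: its top face in the wrist view is near (429,217), matching the 0.196 m marker at (426,219). Next I go above it, open, descend and grip.

```bash
python3 -m handwheel '{"gripper":[1,1,1,1,1,1,1,1],"slide":[[0,0,-12],[0,25,0],[0,25,0],[0,25,0],[0,26,0],[0,0,0],[0,0,0],[0,0,0]],"yaw":[0,0,0,0,0,0,0,0]}' |egrep 'ee_|rot|open'
python3 go.py 0.5524 0.1815 0.157 82.3
```

```text
ee_pos: [0.5517, 0.1809, 0.2466]
tcp_rot: [-179.8, 0.1, 82.1]
opening: 0.0851
slide [ 0.7  0.6 89.6] n 2.149845774365285 turn rad -0.004 t 21.0167 F [-0.1 -1.4  0.3] open 0.0851 q [ 18.  10.  17.  98.   0. 116.]
```

```bash
python3 -m handwheel '{"gripper":[1,1,1,1,1,1,1,1],"slide":[[1,1,15],[0,0,20],[0,0,20],[0,0,20],[0,0,15],[0,0,0],[0,0,0],[0,0,0]],"yaw":[0,0,0,0,0,0,0,0]}' |egrep 'ee_|wrist'
python3 -m handwheel '{"gripper":[-1,-1,-1,-1,-1,-1,-1,-1],"slide":[[0,0,0],[0,0,0],[0,0,0],[0,0,0],[0,0,0],[0,0,0],[0,0,0],[0,0,0]],"yaw":[0,0,0,0,0,0,0,0]}' 60
```

```text
ee_pos: [0.5535, 0.1822, 0.1595]
wrist_force: [0.5, -0.2, 0.6]
time: 22.35
ee_pos: [0.5537, 0.1821, 0.1582]
tcp_rot: [180.0, -0.0, 82.1]
wrist_force: [0.9, 0.3, 0.0]
opening: 0.0432
grasp_force: 65.5
```

```bash
python3 -m handwheel '{"gripper":[-1,-1,-1,-1,-1,-1,-1,-1],"slide":[[0,0,-4],[0,0,-6],[0,0,-6],[0,0,-6],[0,0,-6],[0,0,-6],[0,0,-6],[0,0,0]],"yaw":[0,0,0,0,0,0,0,0]}'
python3 -m handwheel '{"gripper":[-1,-1,-1,-1,-1,-1],"slide":[[0,0,-2],[0,0,0],[0,0,-2],[0,0,0],[0,0,-2],[0,0,0]],"yaw":[0,0,0,0,0,0]}'
```

```text
time: 23.02
ee_pos: [0.5537, 0.182, 0.1993]
tcp_rot: [180.0, -0.0, 82.1]
wrist_force: [1.8, 0.9, -2.3]
opening: 0.0432
grasp_force: 65.0
time: 23.52
ee_pos: [0.5536, 0.182, 0.2039]
tcp_rot: [-180.0, 0.0, 82.1]
wrist_force: [3.8, 1.6, -7.8]
opening: 0.0435
grasp_force: 64.5
```

```bash
python3 -m handwheel '{"gripper":[-1,-1,-1,-1,-1,-1,-1,-1],"slide":[[0,0,-4],[0,0,-7],[0,0,-7],[0,0,-7],[0,0,-7],[0,0,-7],[0,0,-6],[0,0,0]],"yaw":[0,0,0,0,0,0,0,0]}' |egrep 'ee_|wrist|grasp'
python3 -m handwheel '{"gripper":[-1,-1,-1,-1,-1],"slide":[[0,0,-3],[0,0,-3],[0,0,-2],[0,0,0],[0,0,0]],"yaw":[0,0,0,0,0]}'|egrep 'ee_|wrist|grasp'
```

```text
ee_pos: [0.5537, 0.182, 0.2494]
wrist_force: [3.7, 1.6, -9.6]
grasp_force: 64.4
ee_pos: [0.5536, 0.1819, 0.2563]
wrist_force: [4.8, 3.1, -9.7]
grasp_force: 64.2
```

```bash
for i in 1 2 3 4; do python3 -m handwheel '{"gripper":[-1,-1,-1],"slide":[[0,0,-1.5],[0,0,0],[0,0,0]],"yaw":[0,0,0]}'|egrep 'ee_|wrist'; done
```

```text
ee_pos: [0.5536, 0.182, 0.2578]
wrist_force: [5.1, 1.6, -9.6]
ee_pos: [0.5536, 0.182, 0.2593]
wrist_force: [4.3, 3.3, -10.3]
ee_pos: [0.5536, 0.182, 0.2608]
wrist_force: [4.7, 2.7, -9.8]
ee_pos: [0.5536, 0.182, 0.2623]
wrist_force: [4.7, 1.9, -9.8]
```

```bash
for i in 1 2; do python3 -m handwheel '{"gripper":[-1,-1,-1],"slide":[[0,0,-1.5],[0,0,0],[0,0,0]],"yaw":[0,0,0]}'|egrep 'ee_|wrist'; done
```

```text
ee_pos: [0.5536, 0.1819, 0.2631]
wrist_force: [4.9, 3.6, -13.7]
ee_pos: [0.5536, 0.1819, 0.2631]
wrist_force: [6.4, 3.5, -22.1]
```

The force rose to 22 N with no further travel, so this is the second stop. I hold here and check the whole scene before handing in.

```bash
python3 -m handwheel '{"gripper":[-1,-1,-1,-1,-1,-1],"slide":[[0,0,0],[0,0,0],[0,0,0],[0,0,0],[0,0,0],[0,0,0]],"yaw":[0,0,0,0,0,0]}'; python3 - <<'E'
from workcell import camera
import cv2
c=camera("scene");cv2.imwrite("pics/end.png",cv2.resize(c["img"][90:340,130:463,::-1],(799,600)))
E
```

```text
time: 26.6
ee_pos: [0.5536, 0.1819, 0.2631]
tcp_rot: [-179.8, 0.1, 82.1]
wrist_force: [6.9, 4.3, -21.6]
opening: 0.0434
grasp_force: 66.5
```

View pics/end.png

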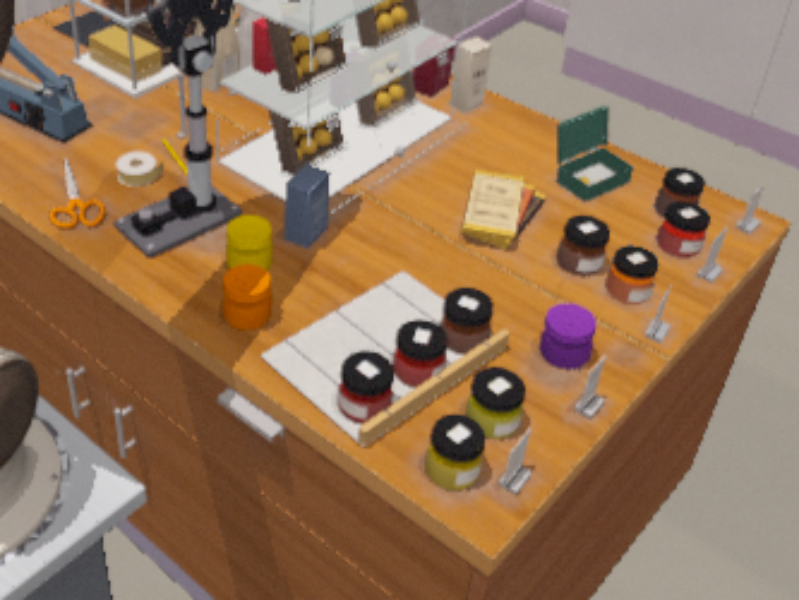

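The picture shows the column fully extended and gripped at (197,60), the jars in an even row against the ledge at (366,385), (421,350) and (467,318), and the bystanders where they started. Handing in.

```bash
python3 -c "
from workcell import ticket
print(ticket.job_done())"
```

```text
the job is handed in; nothing more can be done
None
```

I handed the job in at about 27 s of the allowed 64 s: the three jars stand on their lines against the ledge, the camera is gripped and held at the second stop, and the other goods look unmoved; no verdict came back.

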